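# Rehearse the torch pass along a brazed seam

## Robot

A 6-joint arm with a two-finger parallel gripper is mounted at the origin on the work surface. World frame = base frame: x ahead of the robot, y to its left, z up, the work surface at z = 0. Lengths are in m, angles in rad, forces in N, time in s.
With the tool pointing down it reaches from about 0.425 to 0.95 m from the base axis. Payload 3.5 kg.
Tool frame: the origin (TCP) lies on the centre line of the jaws, within the pads' length; the fingertips stand 11 mm ahead of it and the grasp point (between the pads) lies 8 mm behind it; x points along the fingers, y is the direction in which the jaws open and shut, and the axes are right-handed (so a half turn about x gives the same grasp; the last joint's range is limited). The gripper opens to 85 mm and grips with 20 to 120 N. Pads are 22 mm wide; open, the fingers measure 114 mm over their backs; the gripper's body (76 mm by 85 mm) begins 54 mm behind the grasp point. The pads swing forward as they close: fully open they stand 13 mm farther back than shut.
Start: joints at [1.09, 0.286, 1.577, -0, 1.279, -0.15], TCP at [0.219, 0.638, 0.242] pointing down, gripper open.
Joint ranges: [-2.77, 2.77], [-0.9, 2.22], [0.21, 2.48], [-1.53, 4.67], [0.24, 2.81], [-2.84, 2.84]. Speed limits (rad/s): [2.79, 2.79, 3.14, 3.14, 3.14, 3.14].

## Interface

Orientations are given as a unit quaternion [x, y, z, w].
In Python, from plant import ctrl gives the robot as it stands. The module is installed in compiled form; this text tells all that it offers.
- The arm moves only by the tool drive_tool, never from a script. Its argument "series" is a list of rows, each a list of 2 entries, a list of its own where there are three numbers: the shift along the tool's x, y, z in units of 50 mm (1.0 is 50 mm), then the turn, a rotation vector about the tool's x, y, z in degrees. A call has 1 to 5 rows; each row shifts and turns the pose as measured when the row begins, along the tool's axes as they then stand; what a row does not reach is not made up. A row lasts 1/10 s, in which the tool goes at most 50 mm and 8.59 degrees, less where a joint would pass 70% of its speed; a pose out of reach is approached as far as the arm can. A call is refused whole if a number of a shift passes 1 or a number of a turn 8.59, either way. A call with a gripper value outside its range is refused whole. "grip" is the gripper's target within -1 to 1 (fully open at 1, half-way at 0, shut at -1), set as the call begins (left out, the last holds). The fingers move at their own pace and stop on an object; "newtons" is the grip in N (left out, the last holds). Time passes only in rows, so rows that do not move let the fingers close. It gives the time, the measured TCP pose, the force and the opening at its end, in the units of the state.
- ctrl.get_state(): the state, without advancing time (a new reading comes with each control period).
- ctrl.read_camera(name): name is "scene" or "top" or "wrist"; returns a dict with "img" (384x512x3 uint8, red, green, blue), "camera_matrix" (3x3 intrinsics, pixels), "R" (3x3) and "t" (3): a world point X has camera coordinates R X + t. Camera axes: x right, y down, z forward; pixel columns grow to the right and rows downward; lengths in m; the calibration is good to about 2 mm. A picture is of the moment at which its call begins. There is no depth.
- ctrl.sign_off(): hands the job in, once; it reports no verdict.
The state is a dict: "time": time; "qpos": joint angles; "dq": joint speeds; "joint_efforts": joint torques, N m; "eef_pos": TCP position; "tcp_rot": TCP orientation; "contact_force": force on the tool from outside, world axes, zero at the start; "wrist_torque": the same for the moment, N m; "opening": opening from 0.0 (shut) to 1.0 (fully open).
Only numpy, scipy, OpenCV 4.12 (cv2) and the standard library are available. Lean on these libraries where they do the work, as an engineer would, in place of code of your own. Each camera call takes 0.05 s, during which the arm holds its last target.

## Task

Before the torch is lit, rehearse its pass: point the fingertips straight down and slowly trace the dog-leg brass seam on the steel panel, from its end beside the square tab through both bends to its far end, keeping them right over the seam and about a centimetre above it. Do not touch the panel, and leave the loose things on the panel and hearth where they are. Finish holding the pose, fingertips still pointing at the far end of the seam from that small height.

Things in the scene. Friction and masses are not known exactly. Their poses are not given: they have to be found in the camera images.
- panel: loose bare steel panel 200 x 150 x 8 mm, 2 kg, on the brown firebrick hearth; a flat square tab 44 mm wide sticks out 44 mm from its -x short edge. Origin: centre of the plate's underside, 40 mm above the table; x along its length, away from the tab; z up. A brass seam 10 mm wide, 5 mm proud, crosses it as a dog-leg (60, 92 and 60 mm), ending 10 mm inside both short edges.
- seam0 (a point): point on the crest of the brass seam, 13 mm above the panel's underside and 53 mm above the table: the end of the seam beside the square tab, where the pass starts (panel frame x -90, y -35 mm)
- seam1 (a point): point on the crest of the brass seam, 13 mm above the panel's underside and 53 mm above the table: the middle of the first straight (panel frame x -60, y -35 mm)
- seam2 (a point): point on the crest of the brass seam, 13 mm above the panel's underside and 53 mm above the table: the first bend (panel frame x -30, y -35 mm)
- seam3 (a point): point on the crest of the brass seam, 13 mm above the panel's underside and 53 mm above the table: one third along the slant (panel frame x -10, y -12 mm)
- seam4 (a point): point on the crest of the brass seam, 13 mm above the panel's underside and 53 mm above the table: two thirds along the slant (panel frame x 10, y 12 mm)
- seam5 (a point): point on the crest of the brass seam, 13 mm above the panel's underside and 53 mm above the table: the second bend (panel frame x 30, y 35 mm)
- seam6 (a point): point on the crest of the brass seam, 13 mm above the panel's underside and 53 mm above the table: the middle of the last straight (panel frame x 60, y 35 mm)
- seam7 (a point): point on the crest of the brass seam, 13 mm above the panel's underside and 53 mm above the table: the far end of the seam, where the pass finishes (panel frame x 90, y 35 mm)
- nut: steel hex nut, 38 mm across corners, 18 mm tall, lying on the panel beside the seam; origin at the centre of its underside. Leave alone.
- bracket: small steel angle bracket, 36 x 34 mm, 36 mm tall, standing on the panel on the other side of the seam; origin at the centre of its underside. Leave alone.
- jar: closed jar, 32 mm diameter, 45 mm tall, standing on the hearth beside the panel; origin at the centre of its underside. Leave alone.
- bar: square steel bar offcut, 85 x 14 x 14 mm, lying on the hearth beside the panel; origin at the centre of its underside. Leave alone.
- hearth: fixed brown firebrick hearth 300 x 230 mm, 40 mm high, that carries the panel; origin at the centre of its underside. Lowest clear height for travel above everything on and around it: 120 mm above the table. Closed fingers pass clear of the loose things; wide-open ones may strike them

How it is judged:
By the outcome, as a careful person would: the job done as asked, in the order asked, and still so for the second after the job is handed in, while the arm keeps its last pose, push and grip.
It also fails if it takes over 42 s, if anything falls off the work surface, if the arm or the gripper's body presses on something with over 40 N, if the wrist force passes 120 N, or if a joint passes its speed limit or range.

## Working session

There is one attempt and no reset: what is moved stays moved. The work goes in short steps, Python scripts to look and compute and a tool call to move; the robot and the scene stay as the last step left them, time stands still between calls to the robot, and variables do not carry over. Pictures are saved under pics/ and viewed, and the job is handed in when it is done.

Besides the shell and the picture viewer there is one more tool, called after ">>>" as a command line: name --argument value ..., lists and objects as JSON in quotes. drive_tool: Moves the arm, as the interface text tells. Its arguments: {"type":"object","properties":{"series":{"type":"array"},"grip":{"type":"number"},"newtons":{"type":"number"}},"required":["series"]}

```bash
mkdir -p pics; python3 - <<'E'
from plant import ctrl
import cv2,pickle
s=ctrl.get_state();print(s)
d={}
for n in("scene","top","wrist"):
    c=ctrl.read_camera(n);d[n]=c;cv2.imwrite(f"pics/{n}0.png",c["img"][:,:,::-1]);print(n,c["camera_matrix"],c["R"],c["t"])
pickle.dump(d,open("c0.pkl","wb"))
E
```

```text
{'time': 0.0, 'qpos': array([ 1.08998892e+00,  2.87157577e-01,  1.57816216e+00, -1.96624319e-05,
        1.27859663e+00, -1.49961608e-01]), 'dq': array([-0.00015439, -0.00017781,  0.0007884 , -0.0007816 , -0.00049891,
       -0.00082932]), 'joint_efforts': array([ 1.27270316e-03, -4.05990601e+01, -2.92620957e+01, -8.34285038e-05,
        5.88796043e-03,  6.84301149e-07]), 'eef_pos': array([0.21892852, 0.63784946, 0.24096057]), 'tcp_rot': array([ 0.11565374,  0.69770229, -0.11721994,  0.69720528]), 'contact_force': array([ 0.36622405, -0.81425018, -0.93157894]), 'wrist_torque': array([-0.01569386, -0.05695825, -0.07102228]), 'opening': 0.9990591487851768}
scene [[446.34603077   0.         249.28871265]
 [  0.         446.34603077 195.33169056]
 [  0.           0.           1.        ]] [[ 0.90372275  0.42811644 -0.00122499]
 [ 0.28873078 -0.61159741 -0.73660243]
 [-0.31610081  0.66533069 -0.67632489]] [-0.56067879 -0.09615525  0.83961324]
top [[401.76644742   0.         255.30178654]
 [  0.         401.76644742 190.53545227]
 [  0.           0.           1.        ]] [[ 0.01427035 -0.99973942 -0.01781694]
 [-0.99712279 -0.01290178 -0.07469725]
 [ 0.07444792  0.01883163 -0.99704708]] [0.05726543 0.56655167 0.72495234]
wrist [[268.15998461   0.         253.57276624]
 [  0.         268.15998461 190.67348816]
 [  0.           0.           1.        ]] [[ 0.32242149  0.94659442 -0.00183803]
 [ 0.91035552 -0.30954478  0.27465409]
 [ 0.25941707 -0.09022764 -0.96154134]] [-0.67410916 -0.03683546  0.37821789]
```

View pics/top0.png

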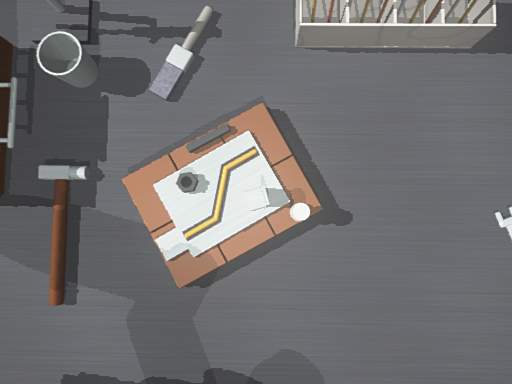

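View pics/scene0.png

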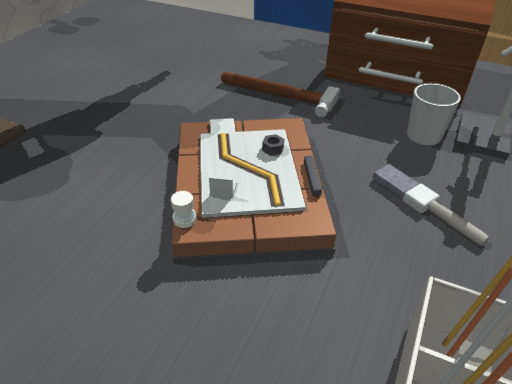

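View pics/wrist0.png

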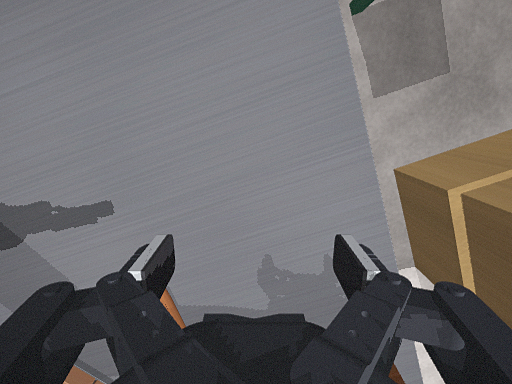

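The top view shows the tab at about (172,243). The seam runs (186,236) → (217,218) → (225,170) → (257,151). The nut is at (187,182), the bracket at (264,193), the jar at (300,212) and the bar at (208,138). Next I measure the seam in the top and scene views.

```bash
cat > h.py <<'E'
import numpy as np,cv2,pickle
def ray(c,uv,z):
    K,R,t=c["camera_matrix"],c["R"],c["t"];uv=np.atleast_2d(uv).astype(float)
    d=(np.linalg.inv(K)@np.c_[uv,np.ones(len(uv))].T).T@R; o=-R.T@t
    return (o+d*((z-o[2])/d[:,2])[:,None])[:,:2]
def proj(c,X):
    p=(c["R"]@np.atleast_2d(X).T).T+c["t"];p=(c["camera_matrix"]@p.T).T;return p[:,:2]/p[:,2:]
S=np.array([[-90,-35],[-60,-35],[-30,-35],[-10,-12],[10,12],[30,35],[60,35],[90,35]])/1000
def segd(P,A,B):
    u=B-A;s=np.clip(((P-A)@u)/(u@u),0,1);return np.linalg.norm(P-A-s[:,None]*u,axis=1)
E
python3 - <<'E'
from h import *
from scipy.optimize import least_squares
d=pickle.load(open("c0.pkl","rb"))
def fit(W):
    V=S[[0,2,5,7]]
    best=None
    for a0 in np.linspace(-3.1,3.1,25):
        def f(p):
            c,s=np.cos(p[2]),np.sin(p[2]);L=(W-p[:2])@np.array([[c,-s],[s,c]])
            r=np.min([segd(L,V[i],V[i+1]) for i in range(3)],axis=0)
            return np.r_[r, ]
        m=W.mean(0);q=least_squares(f,[*m,a0])
        if best is None or q.cost<best.cost-1e-9: best=q
    p=best.x; return p,np.sqrt(2*best.cost/len(W))
for n in("top","scene"):
    c=d[n];h=cv2.cvtColor(c["img"],cv2.COLOR_RGB2HSV)
    m=cv2.inRange(h,(17,110,90),(32,255,255))
    k,l,st,ce=cv2.connectedComponentsWithStats(m)
    for i in range(1,k):
        if st[i,4]>30: print(n,st[i],ce[i])
    roi=np.zeros_like(m); 
    if n=="top": roi[140:250,175:270]=1
    else: roi[125:215,210:295]=1
    v,u=np.nonzero(m*roi)
    W=ray(c,np.c_[u,v],.053)
    p,r=fit(W); 
    # lengthwise centering check / 180 deg ambiguity
    C=np.array([[np.cos(p[2]),-np.sin(p[2])],[np.sin(p[2]),np.cos(p[2])]])
    L=(W-p[:2])@C
    print(n,p,np.degrees(p[2]),r,"x range",L[:,0].min(),L[:,0].max())
    X=np.c_[S@C.T+p[:2],np.full(8,.053)]
    print(X[:,:2].round(4).tolist())
    im=c["img"][:,:,::-1].copy()
    im=cv2.resize(im[120:260,150:320],None,fx=4,fy=4,interpolation=0)if n=="top" else cv2.resize(im[110:250,165:335],None,fx=4,fy=4,interpolation=0)
    o=(150,120) if n=="top" else (165,110)
    for i,q in enumerate(proj(c,X)):
        z=(q-o+.5)*4;cv2.circle(im,tuple(int(a) for a in z),3,(0,0,255) if i else (255,0,0),-1)
    cv2.imwrite(f"pics/fit_{n}.png",im)
E
```

```text
top [185 149  72  89 542] [220.05166052 193.15867159]
top [ 0.55852255  0.12682055 -4.17741355] -239.3481657592426 0.002316720162365644 x range -0.092905735268664 0.09189591408177528
[[0.6345, 0.0672], [0.6192, 0.093], [0.6039, 0.1189], [0.5739, 0.1243], [0.5431, 0.1293], [0.5131, 0.1348], [0.4978, 0.1606], [0.4825, 0.1864]]
scene [ 479    0   33   65 1334] [498.85307346  33.2023988 ]
scene [220 133  61  73 596] [251.22986577 169.26845638]
scene [443 256  69  91 623] [478.96789727 300.61155698]
scene [463 333  49  51 487] [489.90759754 359.88706366]
scene [ 0.56027842  0.12026053 -4.18158989] -239.58745224737186 0.0031648911038853656 x range -0.09356797786334603 0.09381333201016338
[[0.636, 0.0604], [0.6208, 0.0862], [0.6056, 0.1121], [0.5757, 0.1177], [0.5449, 0.1228], [0.5149, 0.1284], [0.4997, 0.1543], [0.4845, 0.1802]]
```

View pics/fit_top.png

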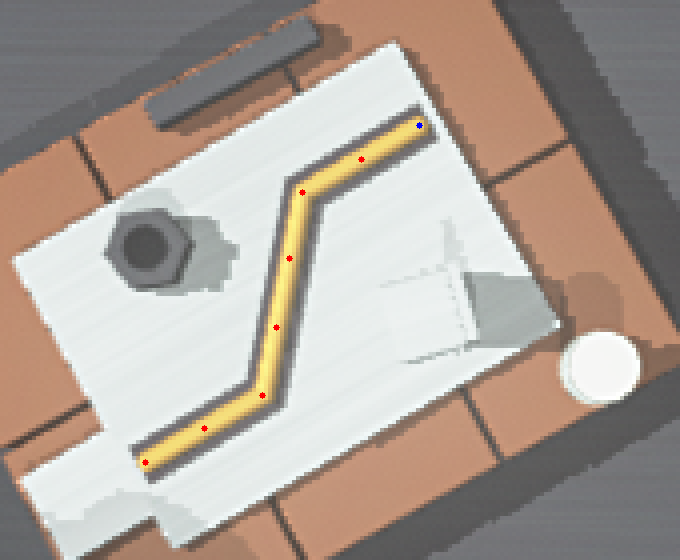

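View pics/fit_scene.png

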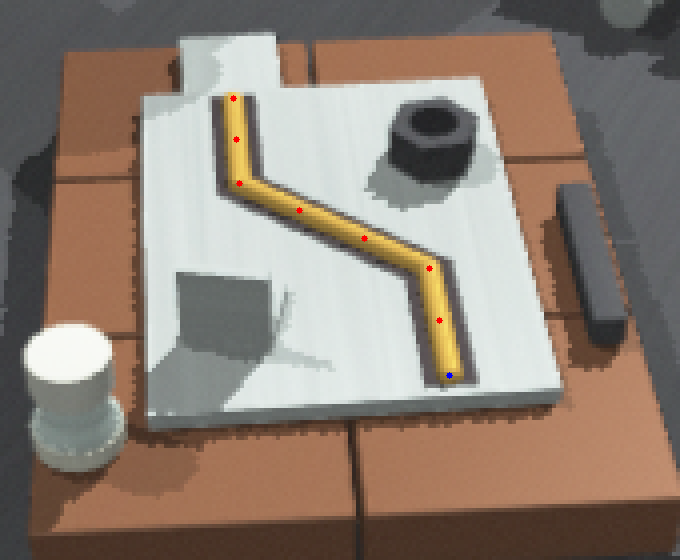

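Both fits sit on the brass, but the two cameras disagree by about 7 mm in y. I'll settle that with the wrist view and by seeing the fingertips themselves. The tab is at the low-x end, so seam0 ≈ (0.483,0.186). First I work out the approach.

```bash
cat >> h.py <<'E'
from scipy.spatial.transform import Rotation as Ro
def toolmove(s,tgt,Rt=None):
    R=Ro.from_quat(s["tcp_rot"]);return R.inv().apply(np.array(tgt)-s["eef_pos"])/.05
E
python3 - <<'E'
from h import *
from plant import ctrl
s=ctrl.get_state();R=Ro.from_quat(s["tcp_rot"]).as_matrix();print(R.round(3))
print(toolmove(s,[.49,.175,.2]))
for n in [np.degrees(np.arctan2(R[1,1],R[0,1]))]:print(n)
E
```

```text
[[-0.001  0.325  0.946]
 [-0.002  0.946 -0.325]
 [-1.    -0.002 -0.   ]]
[ 0.83531701 -6.99498811  8.13411976]
71.04588369789992
```

>>> drive_tool --series '[[[0, -0.62, 0.74], [0, 0, 0]], [[0, -0.62, 0.74], [0, 0, 0]], [[0, -0.62, 0.74], [0, 0, 0]], [[0, -0.62, 0.74], [0, 0, 0]], [[0, -0.62, 0.74], [0, 0, 0]]]' --grip -1 --newtons 20

```text
time: 0.65
eef_pos: [0.3435, 0.4286, 0.2379]
tcp_rot: [0.111, 0.699, -0.114, 0.697]
contact_force: [0.2, 0.1, 0.5]
opening: 0.143
```

>>> drive_tool --series '[[[0, -0.62, 0.74], [0, 0, 0]], [[0, -0.62, 0.74], [0, 0, 0]], [[0, -0.62, 0.74], [0, 0, 0]], [[0, -0.62, 0.74], [0, 0, 0]], [[0, -0.62, 0.74], [0, 0, 0]]]'

```text
time: 1.15
eef_pos: [0.4725, 0.2143, 0.2372]
tcp_rot: [0.111, 0.699, -0.114, 0.697]
contact_force: [0.2, 0.2, -0.3]
opening: -0.0
```

>>> drive_tool --series '[[[0, 0, 0], [8.1, 0, 0]], [[0, 0, 0], [8.1, 0, 0]], [[0, 0, 0], [8.1, 0, 0]], [[0, 0, 0], [8.1, 0, 0]], [[0, 0, 0], [8.1, 0, 0]]]'

```text
time: 1.65
eef_pos: [0.4755, 0.2062, 0.2357]
tcp_rot: [0.356, 0.61, -0.361, 0.609]
contact_force: [0.5, -0.0, 0.1]
opening: 0.001
```

```bash
python3 - <<'E'
from plant import ctrl
from h import *
s=ctrl.get_state()
R=Ro.from_quat(s["tcp_rot"]).as_matrix();print(s["time"],s["eef_pos"],s["opening"],s["contact_force"]);print(R.round(4))
d={n:ctrl.read_camera(n) for n in("wrist","top","scene")};d["s"]=s
pickle.dump(d,open("c1.pkl","wb"))
for n in("wrist","top","scene"):cv2.imwrite(f"pics/{n}1.png",d[n]["img"][:,:,::-1])
E
```

```text
1.65 [0.47550545 0.20624405 0.23572624] 0.0008193360314545198 [ 0.52737365 -0.04904982  0.13983344]
[[-0.0053  0.8743  0.4853]
 [-0.0055  0.4852 -0.8744]
 [-1.     -0.0073  0.0023]]
```

View pics/wrist1.png

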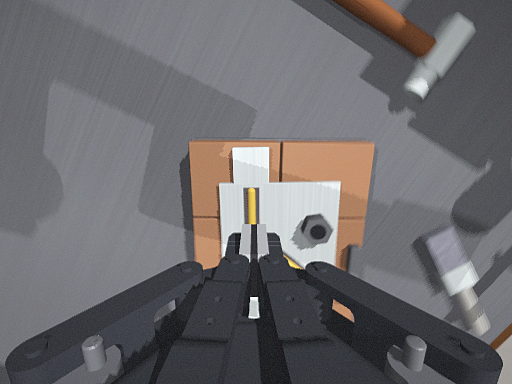

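View pics/scene1.png

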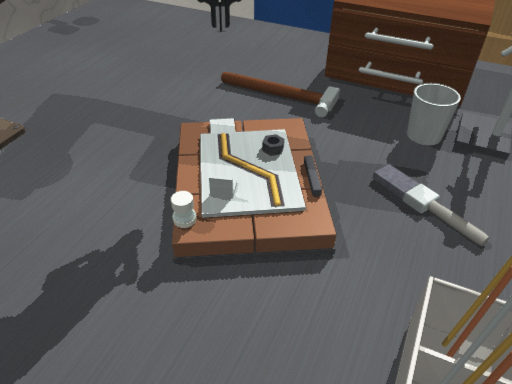

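View pics/top1.png

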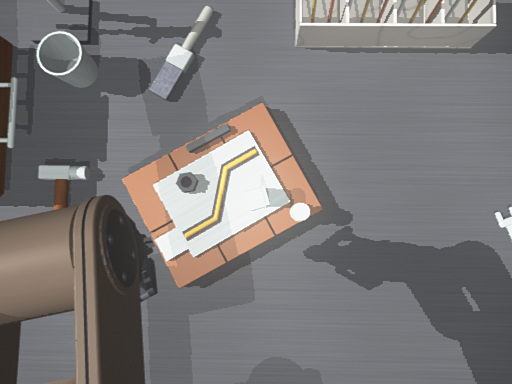

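The wrist view shows the tab at (251,163), the seam start at (252,188) just left of the closed fingertips' line, and the nut at (317,231). In the scene view the fingertips are at about (221,31). Now I compare all three cameras.

```bash
python3 - <<'E'
from h import *
d=pickle.load(open("c1.pkl","rb"));s=d["s"]
R=Ro.from_quat(s["tcp_rot"]).as_matrix()
tip=s["eef_pos"]+R[:,0]*.011
print("tip",tip,"scene px",proj(d["scene"],tip),"top px",proj(d["top"],tip),"wrist px",proj(d["wrist"],tip))
c=d["wrist"];h=cv2.cvtColor(c["img"],cv2.COLOR_RGB2HSV);m=cv2.inRange(h,(15,90,80),(34,255,255));m[:180]=0;m[228:]=0;m[:,:235]=0;m[:,270:]=0
v,u=np.nonzero(m);print(u.min(),u.max(),v.min(),v.max(),len(u))
W=ray(c,np.c_[u,v],.053)
for r in range(v.min(),v.max()+1,5):
    print(r,u[v==r].mean(),ray(c,[u[v==r].mean(),r],.053))
# panel corners seen: far (tab side) edge corners at z=.048, common across cams
for name,uv in(("wrist",[252,187.5]),("top",[185.2,236.2]),("scene",[223.3,134])):print(name,"seam0 end",ray(d[name],uv,.053))
im=d["wrist"]["img"][:,:,::-1];cv2.imwrite("pics/w1z.png",cv2.resize(im[130:280,170:370],None,fx=4,fy=4,interpolation=0))
im=d["scene"]["img"][:,:,::-1].copy();q=proj(d["scene"],tip)[0];im=cv2.resize(im[0:60,190:260],None,fx=8,fy=8,interpolation=0);cv2.circle(im,(int((q[0]-190+.5)*8),int((q[1]+.5)*8)),3,(0,0,255),-1);cv2.imwrite("pics/s1z.png",im)
E
```

```text
tip [0.47544706 0.20618329 0.22472656] scene px [[220.82693723  29.55935206]] top px [[146.64792207 244.85074056]] wrist px [[253.6807857  238.92053575]]
247 255 188 224 299
188 251.0 [[0.47978432 0.18925714]]
193 251.0 [[0.48286024 0.18371276]]
198 251.0 [[0.48596949 0.17810828]]
203 251.0 [[0.48911263 0.17244272]]
208 251.5 [[0.49283169 0.16701927]]
213 251.5 [[0.49604721 0.16123029]]
218 251.5 [[0.49929836 0.15537717]]
223 251.5 [[0.50258573 0.14945885]]
wrist seam0 end [[0.48053806 0.19040264]]
top seam0 end [[0.48069842 0.18736177]]
scene seam0 end [[0.48500429 0.181129  ]]
```

View pics/w1z.png

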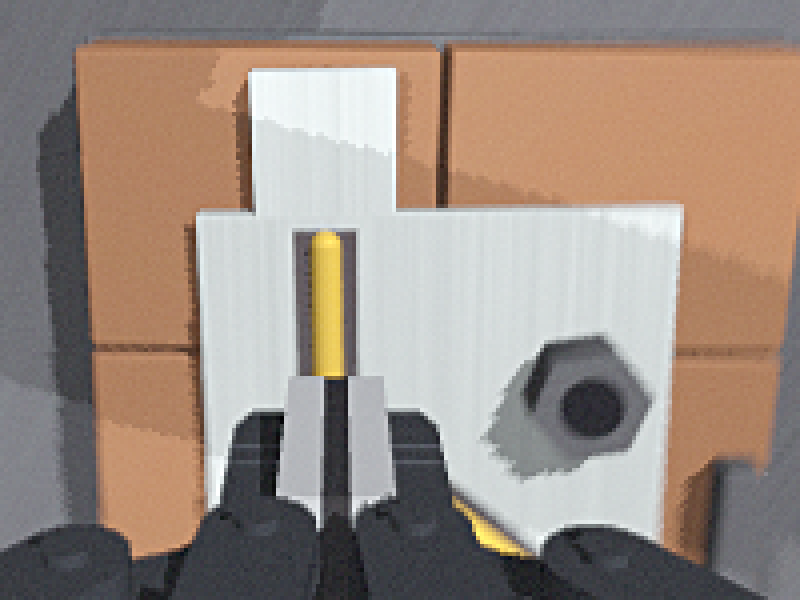

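View pics/s1z.png

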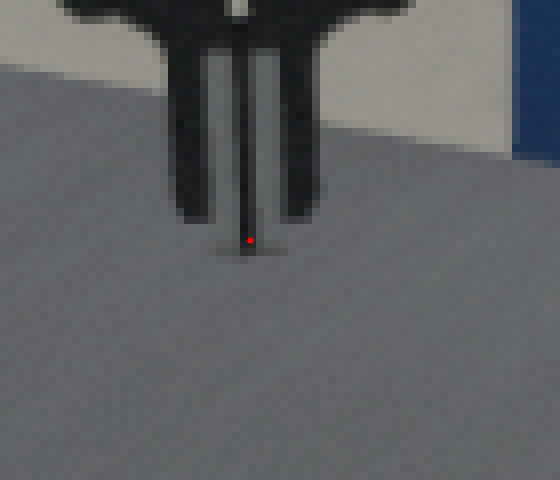

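The predicted scene pixel for the tip is about 1.5 px above the real tip. The scene camera is therefore biased in the same direction as its seam reading. Top and wrist agree within about 3 mm, so I'll use those and then check tip against seam in the same picture. Next I come down near the start.

>>> drive_tool --series '[[[0.68, -0.02, 0.1], [-1.2, 0.1, 0.4]], [[0.68, -0.02, 0.1], [0, 0, 0]], [[0.68, -0.02, 0.1], [0, 0, 0]], [[0.6, -0.02, 0.1], [0, 0, 0]], [[0, 0, 0], [0, 0, 0]]]'

```text
time: 2.3
eef_pos: [0.4841, 0.1876, 0.1025]
tcp_rot: [0.345, 0.616, -0.342, 0.62]
contact_force: [-0.2, 0.4, 0.3]
opening: -0.003
```

```bash
cat > look.py <<'E'
import sys
from plant import ctrl
from h import *
k=sys.argv[1]
s=ctrl.get_state();R=Ro.from_quat(s["tcp_rot"]).as_matrix();print(s["time"],s["eef_pos"],s["contact_force"]);print(R.round(4))
tip=s["eef_pos"]+R[:,0]*.011;print("tip",tip)
d={n:ctrl.read_camera(n) for n in("wrist","scene")};d["s"]=s
pickle.dump(d,open(f"c{k}.pkl","wb"))
out=[]
for n in("wrist","scene"):
    q=proj(d[n],tip)[0];im=d[n]["img"][:,:,::-1].copy()
    x0,y0=(205,170) if n=="wrist" else (195,90)
    im=cv2.resize(im[y0:y0+100,x0:x0+100],None,fx=6,fy=6,interpolation=0)
    z=(q-(x0,y0)+.5)*6;cv2.drawMarker(im,(int(z[0]),int(z[1])),(0,0,255),0,8,1);print(n,"tip px",q)
    cv2.imwrite(f"pics/{n[0]}{k}.png",im)
E
python3 look.py 2
```

```text
2.3 [0.48411728 0.18759696 0.10248458] [-0.23999147  0.42760397  0.29720206]
[[ 0.0066  0.8493  0.5279]
 [ 0.0014  0.5279 -0.8493]
 [-1.      0.0064  0.0023]]
tip [0.48419018 0.18761239 0.09148483]
wrist tip px [253.60068976 238.92710241]
scene tip px [223.7427138  112.86112864]
```

View pics/w2.png

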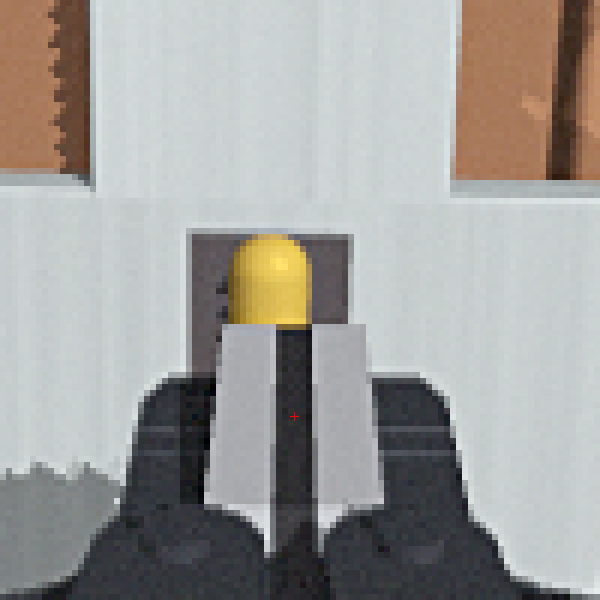

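View pics/s2.png

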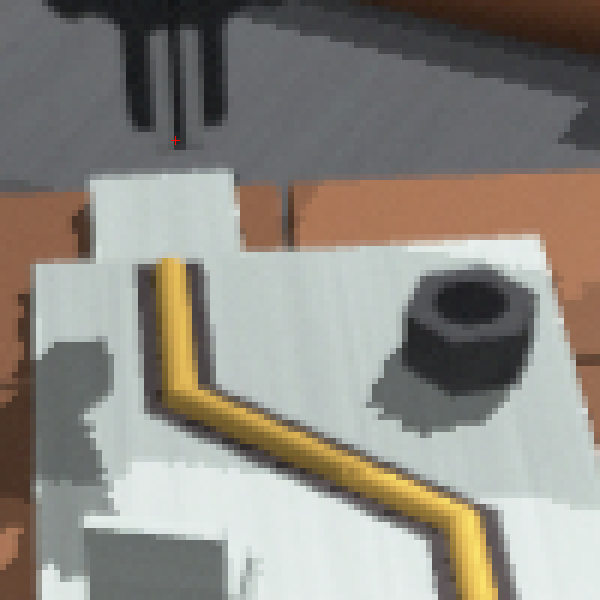

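```bash
python3 - <<'E'
from h import *
d=pickle.load(open("c2.pkl","rb"));s=d["s"];R=Ro.from_quat(s["tcp_rot"]).as_matrix();c=d["wrist"]
print("cam in tool mm",(R.T@(-c["R"].T@c["t"]-s["eef_pos"])*1e3).round(1))
for x in(11,14,0,-19):
  for z in(-11,0,11):
    print(x,z,proj(c,s["eef_pos"]+R@np.array([x,0,z])/1e3).round(1), proj(d["scene"],s["eef_pos"]+R@np.array([x,0,z])/1e3).round(1))
h=cv2.cvtColor(c["img"],cv2.COLOR_RGB2HSV);m=cv2.inRange(h,(15,90,80),(34,255,255));m[:195]=0;m[224:]=0;m[:,:235]=0;m[:,270:]=0
v,u=np.nonzero(m)
for r in sorted(set(v)):
  if r>215: print(r,u[v==r].min(),u[v==r].max(),ray(c,[u[v==r].mean(),r],.053))
e=ray(c,[250,v.min()-.5],.053)[0];print("end",e,"in tool mm",(R.T@(np.r_[e,.053]-s["eef_pos"])*1e3))
e=ray(c,[u[v>=218].mean(),220],.053)[0];print("line",(R.T@(np.r_[e,.053]-s["eef_pos"])*1e3))
E
```

```text
cam in tool mm [-131.5   -0.2  -70. ]
11 -11 [[253.6 221.4]] [[223.3 109.4]]
11 0 [[253.6 238.9]] [[223.7 112.9]]
11 11 [[253.6 255.8]] [[224.2 116.4]]
14 -11 [[253.6 219.4]] [[223.4 110.9]]
14 0 [[253.6 236.7]] [[223.8 114.4]]
14 11 [[253.6 253.3]] [[224.3 117.9]]
0 -11 [[253.7 229.3]] [[223.  103.7]]
0 0 [[253.6 248. ]] [[223.4 107.2]]
0 11 [[253.6 265.9]] [[223.9 110.7]]
-19 -11 [[253.7 246.3]] [[222.4  93.6]]
-19 0 [[253.6 267.2]] [[222.9  97. ]]
-19 11 [[253.6 287.2]] [[223.4 100.5]]
216 243 256 [[0.48234246 0.18545784]]
217 243 256 [[0.48274918 0.18480099]]
218 243 256 [[0.48315681 0.18414269]]
219 243 256 [[0.48356534 0.18348293]]
220 243 256 [[0.48397478 0.1828217 ]]
221 243 256 [[0.48438514 0.182159  ]]
222 243 256 [[0.4847964  0.18149483]]
223 243 256 [[0.48520858 0.18082918]]
end [0.47962416 0.19052715] in tool mm [49.45777649 -2.58424909 -4.97471547]
line [49.47580287 -2.95703924  3.86625183]
```

```bash
python3 - <<'E'
from h import *
d=pickle.load(open("c2.pkl","rb"));s=d["s"];c=d["wrist"]
u=np.array([.51,-.86]);u/=np.linalg.norm(u)
top0=np.array([.4825,.1864])
al=lambda p:((p-top0)@u*1e3).round(1)
g=cv2.cvtColor(c["img"],cv2.COLOR_RGB2GRAY)
for col in(225,230,235,250,270):print(col,g[195:214,col])
e=ray(c,[[225,202.5],[270,202.5]],.048);print("edge wrist",al(e)+10, "->0 expected")
dm=ray(c,[[240,208.5],[260,208.5]],.048);print("dark border end",al(dm))
# top: panel edges
t=pickle.load(open("c0.pkl","rb"))["top"];
tt=np.array([[150+100/4,120+430/4],[150+13/4,120+260/4],[150+397/4,120+42/4],[150+558/4,120+325/4],[150+180/4,120+548/4]])-.5
p=ray(t,tt,.048);v=np.array([-u[1],u[0]])
for q in p:print("top corner panel coords", ((q-top0)@u*1e3-90).round(1),((q-top0)@v*1e3-35).round(1))
# scene
c=d["scene"];
p=ray(c,np.array([[195+35/6,90+265/6],[195+540/6,90+238/6],[165+563/4,110+388/4],[165+148/4,110+415/4]])-.5,.048)
for q in p:print("scene corner", ((q-top0)@u*1e3-90).round(1),((q-top0)@v*1e3-35).round(1))
E
```

```text
225 [209 212 210 210 211 207 210 209 204 199 202 202 201 199 200 201 201 200
 200]
230 [213 212 214 213 212 212 214 213 208 206 208 206 205 206 205 206 206 207
 206]
235 [209 208 208 210 209 208 209 208 208 206 205 208 209 212 216 218 219 219
 218]
250 [208 207 204 206 208 209 207 206 205 203 202 204 207 176 176 189 197 205
 212]
270 [209 210 209 208 210 208 209 212 207 205 205 206 206 205 205 207 206 207
 206]
edge wrist [2.5 1.8] ->0 expected
dark border end [-3.1 -3.4]
top corner panel coords -101.4 -11.9
top corner panel coords -98.5 74.4
top corner panel coords 100.8 74.1
top corner panel coords 99.4 -73.2
top corner panel coords -95.7 -75.3
scene corner -96.2 -75.3
scene corner -96.1 73.3
scene corner 101.9 73.4
scene corner 101.7 -76.1
```

All views now agree to about 1–2 mm: seam0 ≈ (0.4825, 0.1857), panel x heading ≈ -59.45°. I level and align the tool, then come down to the start point at TCP z ≈ 0.075.

>>> drive_tool --series '[[[0.2, -0.05, 0.01], [1.3, 0.1, -0.36]], [[0.15, 0, 0], [0, 0, 0]], [[0.1, 0, 0], [0, 0, 0]], [[0, 0, 0], [0, 0, 0]]]'

```text
time: 2.8
eef_pos: [0.4894, 0.1883, 0.0889]
tcp_rot: [0.355, 0.609, -0.346, 0.619]
contact_force: [0.4, 0.3, -0.1]
opening: -0.004
```

```bash
cat > st.py <<'E'
from plant import ctrl
from h import *
s=ctrl.get_state();R=Ro.from_quat(s["tcp_rot"]).as_matrix()
a=np.radians(-59.45);u=np.array([np.cos(a),np.sin(a)]);v=np.array([-u[1],u[0]])
tip=s["eef_pos"]+R[:,0]*.011
q=tip[:2]-[.4825,.1857];p=np.array([q@u*1e3-90,q@v*1e3-35])
print("t",round(s["time"],2),"panel mm",p.round(1),"tip z mm",(tip[2]*1e3).round(1),"tilt",(np.degrees(R[:2,0])).round(2),"yaw err",np.degrees(np.arctan2(R[1,2],R[0,2])-a).round(2),s["contact_force"].round(1))
for g in([-90,-35],[-30,-35],[30,35],[90,35]):
    w=np.r_[np.array([.4825,.1857])+u*(g[0]+90)/1e3+v*(g[1]+35)/1e3,.0635]
    print(g,(R.T@(w-tip)/.05).round(3))
E
python3 st.py; python3 look.py 3
```

```text
t 2.8 panel mm [-88.6 -27.5] tip z mm 77.9 tilt [1.09 0.19] yaw err 0.04 [ 0.4  0.3 -0.1]
[-90, -35] [ 0.286 -0.155 -0.029]
[-30, -35] [ 0.294 -0.156  1.171]
[30, 35] [0.328 1.243 2.372]
[90, 35] [0.336 1.242 3.572]
2.8 [0.48942754 0.18829299 0.08894227] [ 0.37836569  0.29082061 -0.11470451]
[[ 0.019   0.8606  0.5089]
 [ 0.0033  0.5089 -0.8608]
 [-0.9998  0.018   0.0069]]
tip [0.48963631 0.18832877 0.07794431]
wrist tip px [253.63051306 238.95290124]
scene tip px [227.10049137 120.26877357]
```

View pics/w3.png

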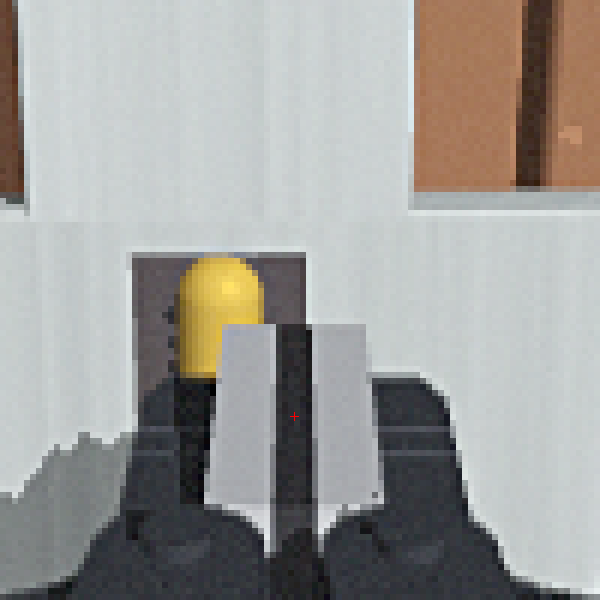

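View pics/s3.png

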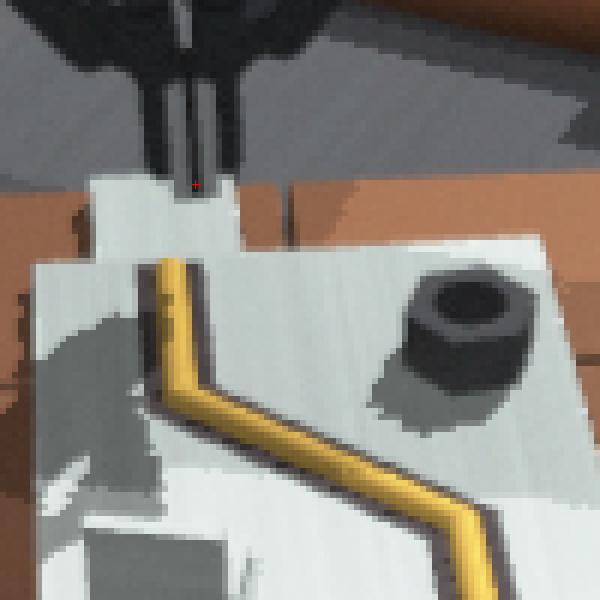

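The lateral position and tilt drifted from what I commanded, because each row starts again from the measured pose. I'm still about 15 mm above the trace height beside the start, so I'll test with hold rows.

>>> drive_tool --series '[[[0, 0, 0], [0, 0, 0]]]'

```text
time: 3.0
eef_pos: [0.4901, 0.1884, 0.0899]
tcp_rot: [0.355, 0.608, -0.346, 0.62]
contact_force: [-0.0, 0.4, -0.3]
opening: 0.001
```

```bash
python3 st.py|head -1
```

```text
t 3.0 panel mm [-88.4 -26.8] tip z mm 78.9 tilt [1.19 0.21] yaw err 0.04 [-0.   0.4 -0.3]
```

>>> drive_tool --series '[[[0.06, -0.15, -0.03], [0, 0.3, -1.0]]]'

```text
time: 3.1
eef_pos: [0.4836, 0.186, 0.0875]
tcp_rot: [0.351, 0.613, -0.35, 0.616]
contact_force: [0.4, -0.1, 0.4]
opening: 0.001
```

```bash
python3 st.py|head -1
```

```text
t 3.1 panel mm [-89.7 -33.8] tip z mm 76.5 tilt [ 0.25 -0.04] yaw err 0.06 [ 0.4 -0.1  0.4]
```

>>> drive_tool --series '[[[0, 0, 0], [0, 0, 0]]]'

```text
time: 3.2
eef_pos: [0.4826, 0.1858, 0.087]
tcp_rot: [0.35, 0.613, -0.35, 0.615]
contact_force: [-0.8, -1.0, -1.0]
opening: 0.003
```

```bash
python3 st.py
```

```text
t 3.2 panel mm [-90.  -34.9] tip z mm 76.0 tilt [ 0.12 -0.06] yaw err 0.06 [-0.8 -1.  -1. ]
[-90, -35] [ 0.25  -0.003  0.   ]
[-30, -35] [ 0.252 -0.004  1.2  ]
[30, 35] [0.256 1.394 2.402]
[90, 35] [0.259 1.393 3.602]
```

Slow moves track well, with about 10–15% carry-over into the next row. The tip is now over seam0, 23 mm above the crest, so I descend gently.

>>> drive_tool --series '[[[0.06, 0, 0], [0, 0, 0]], [[0.06, 0, 0], [0, 0, 0]], [[0.06, 0, 0], [0, 0, 0]], [[0.03, 0, 0], [0, 0, 0]], [[0, 0, 0], [0, 0, 0]]]'

```text
time: 3.7
eef_pos: [0.4824, 0.1857, 0.0754]
tcp_rot: [0.35, 0.613, -0.35, 0.615]
contact_force: [0.9, 0.0, -0.4]
opening: 0.003
```

```bash
python3 st.py; python3 look.py 4
```

```text
t 3.7 panel mm [-90.  -35.1] tip z mm 64.4 tilt [ 0.11 -0.06] yaw err 0.05 [ 0.9  0.  -0.4]
[-90, -35] [0.018 0.001 0.   ]
[-30, -35] [0.02 0.   1.2 ]
[30, 35] [0.024 1.399 2.402]
[90, 35] [0.026 1.398 3.602]
3.7 [0.48241252 0.18570116 0.07537561] [ 0.94743421  0.00485211 -0.38716325]
[[ 0.0019  0.8607  0.5091]
 [-0.0011  0.5091 -0.8607]
 [-1.      0.0011  0.0019]]
tip [0.48243365 0.1856891  0.06437564]
wrist tip px [253.63288079 238.91239434]
scene tip px [222.94576028 126.76236062]
```

View pics/w4.png

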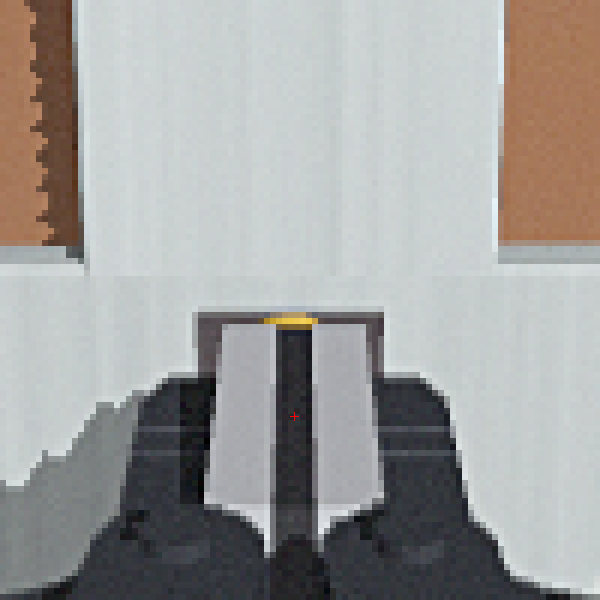

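View pics/s4.png

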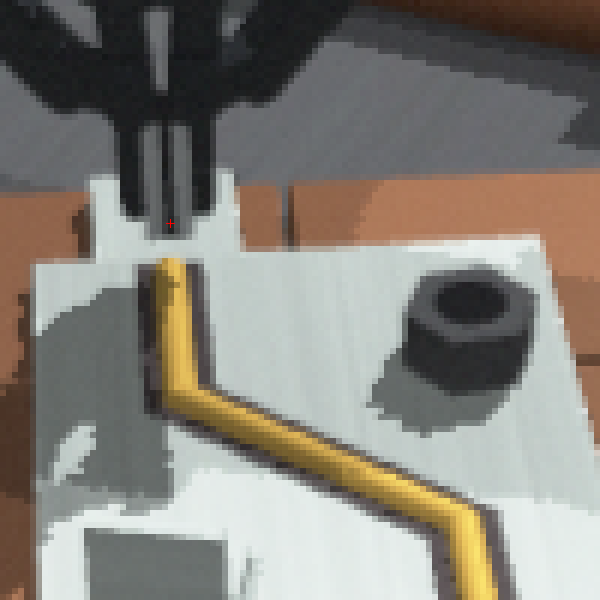

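The tip is centred on the seam (brass at columns 249–258 against a jaw gap centre of 253.5). The panel edge is 10 mm behind it, so it is at seam0, about 11 mm above the crest. I start the slow pass at about 3 mm per row.

>>> drive_tool --series '[[[0.005, 0, 0.05], [0, 0, 0]], [[0.005, 0, 0.06], [0, 0, 0]], [[0.005, 0, 0.06], [0, 0, 0]], [[0, 0, 0.06], [0, 0, 0]], [[0, 0, 0.06], [0, 0, 0]]]'

```text
time: 4.3
eef_pos: [0.4909, 0.1724, 0.0754]
tcp_rot: [0.351, 0.613, -0.35, 0.616]
contact_force: [-0.0, -1.2, -0.7]
opening: -0.005
```

```bash
python3 st.py
```

```text
t 4.3 panel mm [-74.3 -34.5] tip z mm 64.4 tilt [ 0.2  -0.05] yaw err 0.08 [-0.  -1.2 -0.7]
[-90, -35] [ 0.017 -0.011 -0.315]
[-30, -35] [ 0.02  -0.012  0.885]
[30, 35] [0.026 1.386 2.087]
[90, 35] [0.03  1.385 3.287]
```

>>> drive_tool --series '[[[0.008, -0.008, 0.06], [0, 0, -0.1]], [[0.008, -0.005, 0.06], [0, 0, -0.1]], [[0.006, -0.004, 0.06], [0, 0, -0.05]], [[0.004, -0.003, 0.06], [0, 0, 0]], [[0.004, -0.003, 0.06], [0, 0, 0]]]'

```text
time: 4.8
eef_pos: [0.4984, 0.1575, 0.0739]
tcp_rot: [0.349, 0.614, -0.351, 0.615]
contact_force: [-0.5, -0.0, 0.0]
opening: 0.001
```

```bash
python3 st.py
```

```text
t 4.8 panel mm [-57.6 -35.7] tip z mm 62.9 tilt [-0.03 -0.19] yaw err 0.05 [-0.5 -0.   0. ]
[-90, -35] [-0.014  0.015 -0.648]
[-30, -35] [-0.011  0.014  0.552]
[30, 35] [-0.011  1.413  1.753]
[90, 35] [-0.008  1.411  2.953]
```

>>> drive_tool --series '[[[-0.003, 0.006, 0.06], [0, 0, 0]], [[-0.002, 0.004, 0.06], [0, 0, 0]], [[0, 0.001, 0.06], [0, 0, 0]], [[0, 0, 0.06], [0, 0, 0]], [[0, -0.001, 0.06], [0, 0, 0]]]'

```text
time: 5.3
eef_pos: [0.5071, 0.1437, 0.0741]
tcp_rot: [0.349, 0.614, -0.351, 0.615]
contact_force: [0.3, 0.9, -0.3]
opening: 0.005
```

```bash
python3 st.py; python3 look.py 5
```

```text
t 5.3 panel mm [-41.3 -35.2] tip z mm 63.1 tilt [-0.03 -0.19] yaw err 0.06 [ 0.3  0.9 -0.3]
[-90, -35] [-0.01   0.004 -0.975]
[-30, -35] [-0.006  0.003  0.225]
[30, 35] [-0.006  1.402  1.427]
[90, 35] [-0.003  1.4    2.627]
5.3 [0.50714082 0.14369666 0.07414923] [ 0.34475166  0.94844007 -0.27959131]
[[-5.000e-04  8.607e-01  5.091e-01]
 [-3.400e-03  5.091e-01 -8.607e-01]
 [-1.000e+00 -2.200e-03  2.600e-03]]
tip [0.50713529 0.14365953 0.06314929]
wrist tip px [253.6420877  238.92119683]
scene tip px [224.32904824 144.05870497]
```

View pics/w5.png

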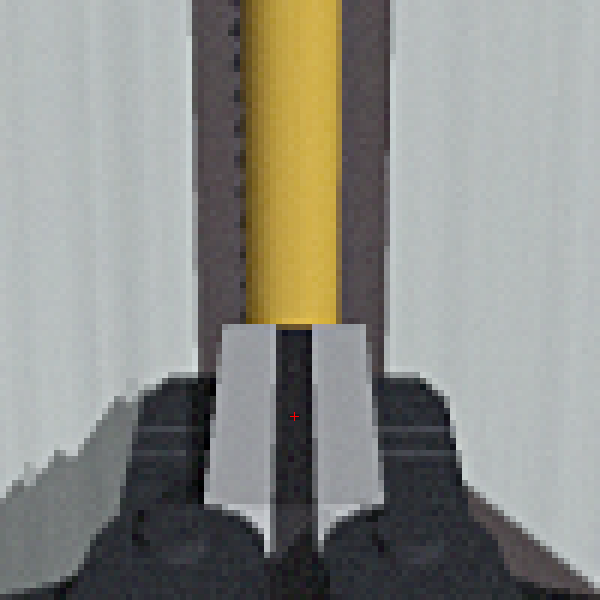

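View pics/s5.png

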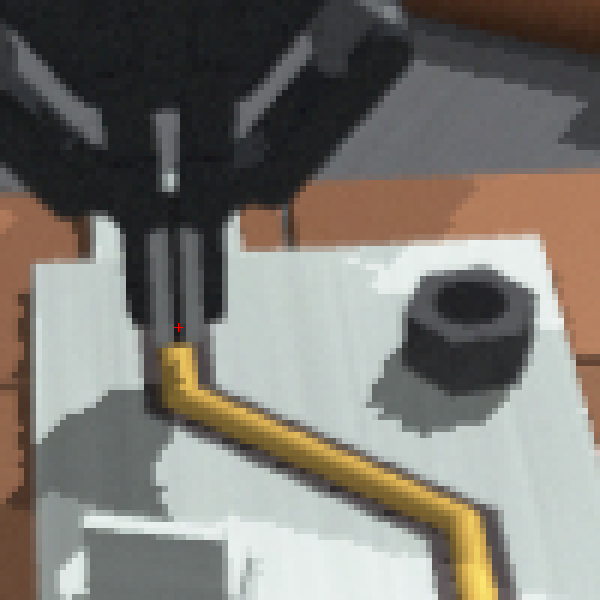

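Right over the centre line (brass centre is in line with the jaw gap). I go on to the first bend.

>>> drive_tool --series '[[[0, 0.001, 0.06], [0, 0, 0]], [[0, 0, 0.06], [0, 0, 0]], [[0, 0, 0.06], [0, 0, 0]], [[0, 0, 0.03], [0, 0, 0]], [[0, 0, 0], [0, 0, 0]]]'

```text
time: 5.9
eef_pos: [0.513, 0.1338, 0.0742]
tcp_rot: [0.349, 0.614, -0.352, 0.615]
contact_force: [-0.2, 0.6, -0.4]
opening: -0.0
```

```bash
python3 st.py
```

```text
t 5.9 panel mm [-29.8 -35.1] tip z mm 63.2 tilt [-0.02 -0.19] yaw err 0.03 [-0.2  0.6 -0.4]
[-90, -35] [-0.009  0.002 -1.205]
[-30, -35] [-0.006  0.002 -0.005]
[30, 35] [-0.006  1.401  1.196]
[90, 35] [-2.000e-03  1.400e+00  2.396e+00]
```

>>> drive_tool --series '[[[0, 0.047, 0.039], [0, 0, 0]], [[0, 0.046, 0.039], [0, 0, 0]], [[0, 0.046, 0.039], [0, 0, 0]], [[0, 0.046, 0.039], [0, 0, 0]], [[0, 0.046, 0.039], [0, 0, 0]]]'

```text
time: 6.4
eef_pos: [0.5289, 0.1313, 0.0741]
tcp_rot: [0.349, 0.614, -0.351, 0.615]
contact_force: [0.1, 0.1, 0.2]
opening: 0.002
```

```bash
python3 st.py
```

```text
t 6.4 panel mm [-19.5 -22.7] tip z mm 63.1 tilt [-0.03 -0.19] yaw err 0.05 [0.1 0.1 0.2]
[-90, -35] [-0.01  -0.245 -1.41 ]
[-30, -35] [-0.007 -0.246 -0.21 ]
[30, 35] [-0.007  1.153  0.992]
[90, 35] [-0.004  1.151  2.192]
```

>>> drive_tool --series '[[[0, 0.045, 0.039], [0, 0, 0]], [[0, 0.045, 0.039], [0, 0, 0]], [[0, 0.045, 0.039], [0, 0, 0]], [[0, 0.045, 0.039], [0, 0, 0]], [[0, 0.045, 0.039], [0, 0, 0]]]'

```text
time: 6.9
eef_pos: [0.545, 0.1284, 0.0741]
tcp_rot: [0.349, 0.614, -0.351, 0.615]
contact_force: [-0.4, -0.0, 0.6]
opening: 0.004
```

```bash
python3 st.py
```

```text
t 6.9 panel mm [ -8.9 -10.3] tip z mm 63.1 tilt [-0.03 -0.19] yaw err 0.05 [-0.4 -0.   0.6]
[-90, -35] [-0.012 -0.493 -1.623]
[-30, -35] [-0.009 -0.494 -0.423]
[30, 35] [-0.009  0.905  0.778]
[90, 35] [-0.006  0.904  1.978]
```

>>> drive_tool --series '[[[0, 0.046, 0.039], [0, 0, 0]], [[0, 0.046, 0.039], [0, 0, 0]], [[0, 0.046, 0.039], [0, 0, 0]], [[0, 0.046, 0.039], [0, 0, 0]], [[0, 0.046, 0.039], [0, 0, 0]]]'

```text
time: 7.4
eef_pos: [0.5612, 0.1256, 0.074]
tcp_rot: [0.349, 0.614, -0.351, 0.615]
contact_force: [0.1, -0.7, 0.2]
opening: 0.0
```

```bash
python3 st.py; python3 look.py 6
```

```text
t 7.4 panel mm [1.8 2.2] tip z mm 63.0 tilt [-0.04 -0.19] yaw err 0.05 [ 0.1 -0.7  0.2]
[-90, -35] [-0.013 -0.743 -1.836]
[-30, -35] [-0.009 -0.744 -0.636]
[30, 35] [-0.01   0.655  0.565]
[90, 35] [-0.007  0.654  1.765]
7.4 [0.56121908 0.12562114 0.07402206] [ 0.06312272 -0.67628377  0.19142282]
[[-6.000e-04  8.607e-01  5.091e-01]
 [-3.300e-03  5.091e-01 -8.607e-01]
 [-1.000e+00 -2.200e-03  2.500e-03]]
tip [0.56121198 0.12558475 0.06302212]
wrist tip px [253.61213923 238.95035945]
scene tip px [249.40864688 158.92956691]
```

View pics/s6.png

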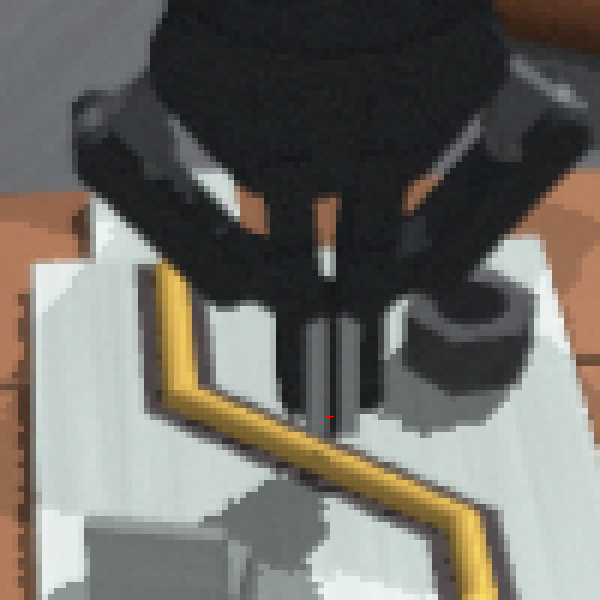

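View pics/w6.png

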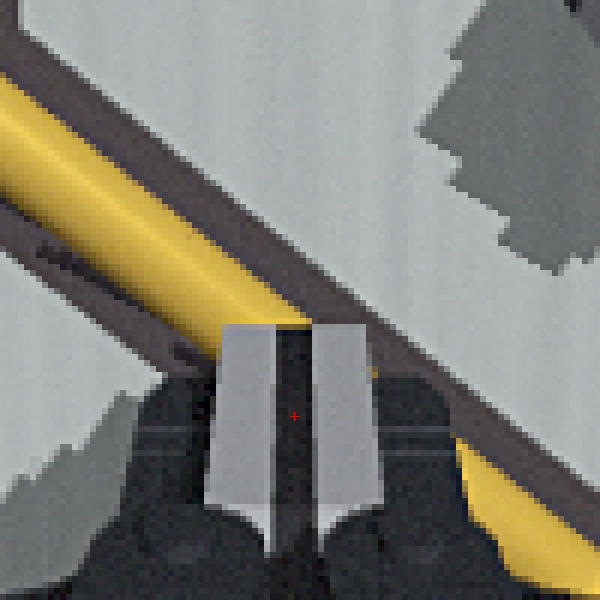

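```bash
python3 - <<'E'
from h import *
a=np.radians(-59.45);u=np.array([np.cos(a),np.sin(a)]);v=np.array([-u[1],u[0]])
d=pickle.load(open("c6.pkl","rb"))
for n in("wrist","scene"):
    c=d[n];h=cv2.cvtColor(c["img"],cv2.COLOR_RGB2HSV);m=cv2.inRange(h,(15,90,70),(34,255,255))
    if n=="wrist":cols=range(206,235,4);r0,r1=170,235
    else:cols=range(232,242,2);r0,r1=155,180
    for shift in(0,-2.6) if n=="wrist" else (0,):
      o=[]
      for k in cols:
        r=np.nonzero(m[r0:r1,k])[0]+r0
        if len(r)>2:
            w=ray(c,[k,r.mean()+shift],.052)[0]-[.4825,.1857];p=np.array([w@u*1e3-90,w@v*1e3-35])
            o.append(p[0]-p[1]*60/70)   # x-offset of slant line
      print(n,shift,"x offset of slant mm",np.round(o,1))
E
```

```text
wrist 0 x offset of slant mm [-0.5 -0.7 -0.1 -0.2 -0.4 -0.5 -0.6 -0.4]
wrist -2.6 x offset of slant mm [-2.2 -2.3 -1.8 -1.9 -2.1 -2.2 -2.3 -2.1]
scene 0 x offset of slant mm [4.9 5.2 5.5 5.8 6.1]
```

The top and wrist views agree with my path, but the scene view reads about 5 mm off. A height error could cause that, so I check it with a scale measurement: the 44 mm tab width and the 150 mm panel edge in the wrist pictures.

```bash
python3 - <<'E'
from h import *
for k in(2,4,1):
    d=pickle.load(open(f"c{k}.pkl","rb"));c=d["wrist"];h=cv2.cvtColor(c["img"],cv2.COLOR_RGB2HSV).astype(int)
    sat=h[:,:,1]
    for row in {2:(175,185,195),4:(185,200,208),1:(155,165,175)}[k]:
        r=sat[row]; mid=252
        L=mid
        while L>0 and r[L]<60:L-=1
        Rr=mid
        while Rr<511 and r[Rr]<60:Rr+=1
        # panel edges: also width
        for z in(.043,.048,.053):
            p=ray(c,[[L+.5,row],[Rr-.5,row]],z);print(k,row,L,Rr,z,"width mm",(np.linalg.norm(p[1]-p[0])*1e3).round(1))
E
```

```text
2 175 219 282 0.043 width mm 45.1
2 175 219 282 0.048 width mm 44.0
2 175 219 282 0.053 width mm 42.8
2 185 219 281 0.043 width mm 44.9
2 185 219 281 0.048 width mm 43.7
2 185 219 281 0.053 width mm 42.5
2 195 219 281 0.043 width mm 45.4
2 195 219 281 0.048 width mm 44.2
2 195 219 281 0.053 width mm 43.0
4 185 217 289 0.043 width mm 44.8
4 185 217 289 0.048 width mm 43.5
4 185 217 289 0.053 width mm 42.1
4 200 217 288 0.043 width mm 44.9
4 200 217 288 0.048 width mm 43.6
4 200 217 288 0.053 width mm 42.2
4 208 218 288 0.043 width mm 44.7
4 208 218 288 0.048 width mm 43.3
4 208 218 288 0.053 width mm 41.9
1 155 231 269 0.043 width mm 44.8
1 155 231 269 0.048 width mm 44.1
1 155 231 269 0.053 width mm 43.4
1 165 232 269 0.043 width mm 44.1
1 165 232 269 0.048 width mm 43.4
1 165 232 269 0.053 width mm 42.7
1 175 232 269 0.043 width mm 44.5
1 175 232 269 0.048 width mm 43.8
1 175 232 269 0.053 width mm 43.2
```

The tab width comes out at 44 mm for z = 0.048, so the height is right and the scene camera is the outlier. I continue the slant.

>>> drive_tool --series '[[[0, 0.046, 0.039], [0, 0, 0]], [[0, 0.046, 0.039], [0, 0, 0]], [[-0.002, 0.045, 0.039], [0, 0, 0]], [[-0.002, 0.045, 0.039], [0, 0, 0]], [[0, 0.045, 0.039], [0, 0, 0]]]'

```text
time: 8.0
eef_pos: [0.5769, 0.1229, 0.0742]
tcp_rot: [0.349, 0.614, -0.351, 0.615]
contact_force: [0.6, 1.1, 0.4]
opening: -0.0
```

```bash
python3 st.py
```

```text
t 8.0 panel mm [12.1 14.3] tip z mm 63.2 tilt [-0.04 -0.19] yaw err 0.06 [0.6 1.1 0.4]
[-90, -35] [-0.009 -0.985 -2.043]
[-30, -35] [-0.006 -0.986 -0.843]
[30, 35] [-0.006  0.413  0.358]
[90, 35] [-0.003  0.412  1.558]
```

>>> drive_tool --series '[[[0, 0.045, 0.039], [0, 0, 0]], [[0, 0.045, 0.039], [0, 0, 0]], [[0, 0.045, 0.039], [0, 0, 0]], [[0, 0.045, 0.039], [0, 0, 0]], [[0, 0.045, 0.039], [0, 0, 0]]]'

```text
time: 8.5
eef_pos: [0.5929, 0.1199, 0.0741]
tcp_rot: [0.349, 0.614, -0.351, 0.615]
contact_force: [-0.1, 0.6, 0.4]
opening: -0.002
```

```bash
python3 st.py
```

```text
t 8.5 panel mm [22.8 26.6] tip z mm 63.1 tilt [-0.05 -0.19] yaw err 0.05 [-0.1  0.6  0.4]
[-90, -35] [-0.01  -1.231 -2.257]
[-30, -35] [-0.007 -1.232 -1.057]
[30, 35] [-0.007  0.167  0.144]
[90, 35] [-0.004  0.166  1.344]
```

>>> drive_tool --series '[[[0, 0.045, 0.039], [0, 0, 0]], [[0, 0.045, 0.039], [0, 0, 0]], [[0, 0.045, 0.039], [0, 0, 0]], [[0, 0.015, 0.013], [0, 0, 0]], [[0, 0, 0], [0, 0, 0]]]'

```text
time: 9.0
eef_pos: [0.6041, 0.1179, 0.0742]
tcp_rot: [0.349, 0.614, -0.351, 0.615]
contact_force: [-0.5, 0.2, -1.1]
opening: 0.001
```

```bash
python3 st.py; python3 look.py 7; python3 - <<'E'
import cv2,pickle
d=pickle.load(open("c7.pkl","rb"));cv2.imwrite("pics/wfull7.png",d["wrist"]["img"][:,:,::-1])
E
```

```text
t 9.0 panel mm [30.2 35.2] tip z mm 63.2 tilt [-0.03 -0.19] yaw err 0.04 [-0.5  0.2 -1.1]
[-90, -35] [-0.01  -1.402 -2.406]
[-30, -35] [-0.007 -1.403 -1.206]
[30, 35] [-0.007 -0.004 -0.005]
[90, 35] [-0.004 -0.005  1.195]
9.0 [0.6040716  0.11785773 0.07415842] [-0.53200387  0.20396655 -1.08027774]
[[-6.000e-04  8.608e-01  5.089e-01]
 [-3.300e-03  5.089e-01 -8.608e-01]
 [-1.000e+00 -2.100e-03  2.500e-03]]
tip [0.60406551 0.11782166 0.06315848]
wrist tip px [253.67013749 238.98239726]
scene tip px [272.50338217 169.03063314]
```

View pics/w7.png

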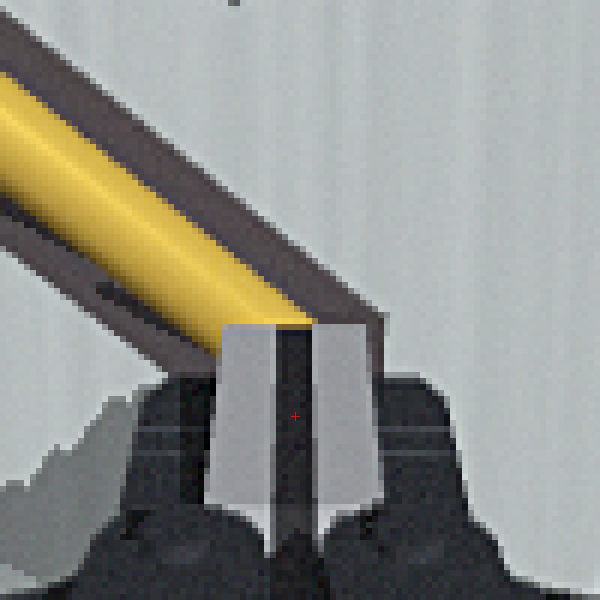

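The second bend lines up: the right border corner is at column 269, the same as at seam0. On to the last straight.

>>> drive_tool --series '[[[0, 0, 0.06], [0, 0, 0]], [[0, 0, 0.06], [0, 0, 0]], [[0, -0.001, 0.06], [0, 0, 0]], [[0, -0.001, 0.06], [0, 0, 0]], [[0, -0.001, 0.06], [0, 0, 0]]]'

```text
time: 9.6
eef_pos: [0.6115, 0.1041, 0.0741]
tcp_rot: [0.349, 0.614, -0.351, 0.615]
contact_force: [-0.6, -1.3, -0.2]
opening: -0.001
```

```bash
python3 st.py; python3 look.py 8
```

```text
t 9.6 panel mm [45.8 34.6] tip z mm 63.1 tilt [-0.06 -0.19] yaw err 0.07 [-0.6 -1.3 -0.2]
[-90, -35] [-0.011 -1.388 -2.719]
[-30, -35] [-0.008 -1.389 -1.519]
[30, 35] [-0.009  0.009 -0.317]
[90, 35] [-0.006  0.008  0.883]
9.6 [0.61146679 0.10410289 0.07408603] [-0.64194531 -1.26489174 -0.18715458]
[[-0.0011  0.8605  0.5094]
 [-0.0034  0.5094 -0.8605]
 [-1.     -0.0027  0.0023]]
tip [0.61145452 0.10406597 0.0630861 ]
wrist tip px [253.61180209 238.92308582]
scene tip px [273.42114673 175.61445775]
```

View pics/w8.png

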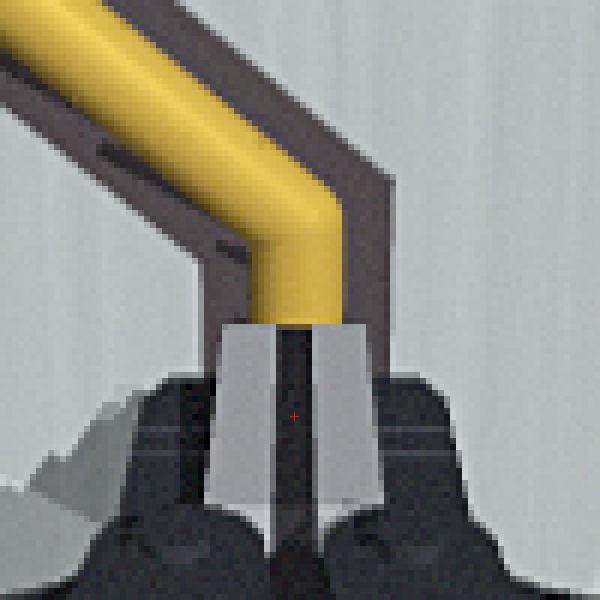

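>>> drive_tool --series '[[[0, 0.004, 0.06], [0, 0, 0]], [[0, 0.002, 0.06], [0, 0, 0]], [[0, 0.001, 0.06], [0, 0, 0]], [[0, 0, 0.06], [0, 0, 0]], [[0, 0, 0.06], [0, 0, 0]]]'

```text
time: 10.2
eef_pos: [0.62, 0.0904, 0.0741]
tcp_rot: [0.349, 0.614, -0.351, 0.615]
contact_force: [0.2, -1.3, -0.2]
opening: -0.003
```

>>> drive_tool --series '[[[0, 0, 0.06], [0, 0, 0]], [[0, 0, 0.06], [0, 0, 0]], [[0, 0, 0.06], [0, 0, 0]]]'

```text
time: 10.5
eef_pos: [0.625, 0.0819, 0.0741]
tcp_rot: [0.349, 0.614, -0.351, 0.615]
contact_force: [-0.4, 0.2, 0.8]
opening: 0.001
```

```bash
python3 st.py
```

```text
t 10.5 panel mm [71.9 35. ] tip z mm 63.1 tilt [-0.06 -0.19] yaw err 0.07 [-0.4  0.2  0.8]
[-90, -35] [-0.011 -1.396 -3.239]
[-30, -35] [-0.009 -1.397 -2.039]
[30, 35] [-0.01   0.001 -0.837]
[90, 35] [-0.007 -0.     0.363]
```

>>> drive_tool --series '[[[0, 0, 0.06], [0, 0, 0]], [[0, 0, 0.06], [0, 0, 0]], [[0, 0, 0.06], [0, 0, 0]], [[0, 0, 0.06], [0, 0, 0]], [[0, 0, 0.06], [0, 0, 0]]]'

```text
time: 11.0
eef_pos: [0.6334, 0.0678, 0.0742]
tcp_rot: [0.349, 0.614, -0.352, 0.614]
contact_force: [0.3, -0.7, 0.4]
opening: 0.002
```

```bash
python3 st.py
```

```text
t 11.0 panel mm [88.3 35. ] tip z mm 63.2 tilt [-0.06 -0.19] yaw err 0.06 [ 0.3 -0.7  0.4]
[-90, -35] [-0.011 -1.396 -3.567]
[-30, -35] [-0.008 -1.397 -2.367]
[30, 35] [-0.009  0.002 -1.165]
[90, 35] [-0.006  0.     0.035]
```

>>> drive_tool --series '[[[0, 0, 0.035], [0, 0, 0]], [[0, 0, 0], [0, 0, 0]], [[0, 0, 0], [0, 0, 0]]]'

```text
time: 11.3
eef_pos: [0.6346, 0.0657, 0.0742]
tcp_rot: [0.349, 0.614, -0.352, 0.614]
contact_force: [-0.5, -0.3, 0.1]
opening: 0.002
```

```bash
python3 st.py; python3 look.py 9; python3 - <<'E'
import cv2
from plant import ctrl
cv2.imwrite("pics/s9f.png",cv2.resize(ctrl.read_camera("scene")["img"][90:250,160:340,::-1],None,fx=4,fy=3.75))
E
```

```text
t 11.3 panel mm [90.7 35. ] tip z mm 63.2 tilt [-0.06 -0.19] yaw err 0.03 [-0.5 -0.3  0.1]
[-90, -35] [-0.012 -1.397 -3.614]
[-30, -35] [-0.009 -1.398 -2.414]
[30, 35] [-1.000e-02  1.000e-03 -1.214e+00]
[90, 35] [-0.007  0.001 -0.014]
11.3 [0.63460004 0.06569634 0.07416949] [-0.49723659 -0.29019249  0.12207266]
[[-0.001   0.8609  0.5088]
 [-0.0034  0.5088 -0.8609]
 [-1.     -0.0026  0.0024]]
tip [0.63458892 0.06565911 0.06316956]
wrist tip px [253.64169235 238.99527568]
scene tip px [277.77620837 195.59832704]
```

View pics/s9f.png

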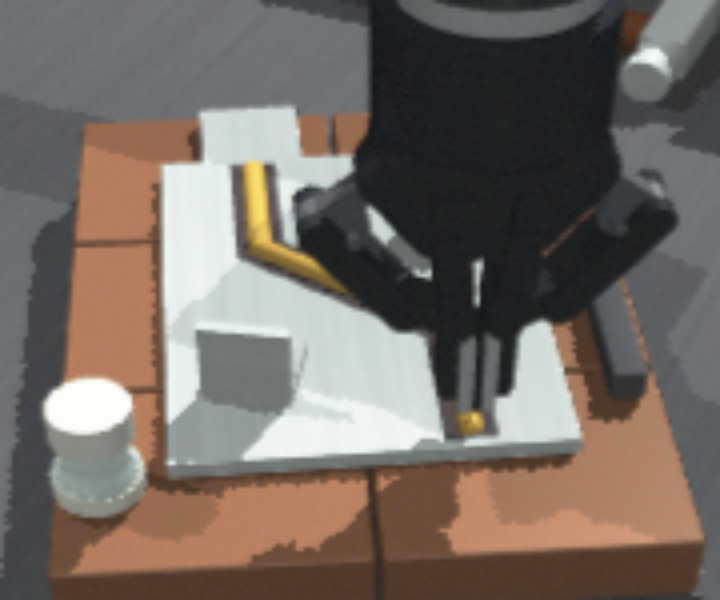

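View pics/w9.png

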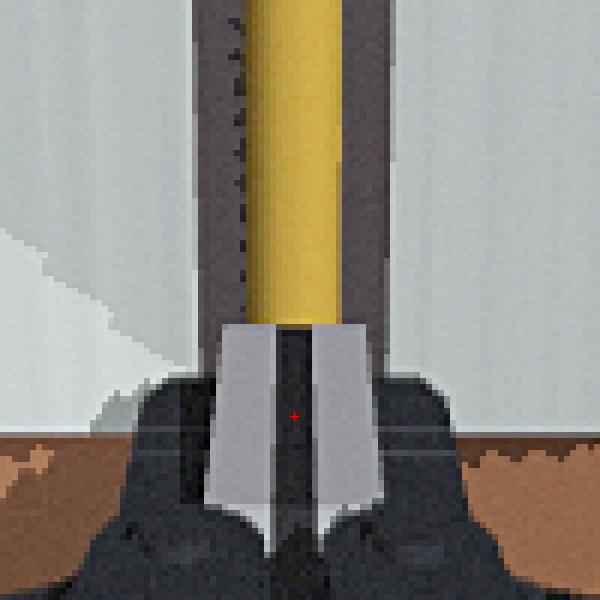

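The wrist view shows the brass centred on the jaw gap, with the far panel edge at row 242. The scene view shows the tips just short of the seam's end cap, with the bracket, jar and bar in place. I use the panel edge to check the position along the seam.

```bash
python3 - <<'E'
from h import *
a=np.radians(-59.45);u=np.array([np.cos(a),np.sin(a)])
d=pickle.load(open("c9.pkl","rb"));c=d["wrist"]
for cc in(222,285):
  for sh in(0,-2.6):print(cc,sh,((ray(c,[cc,241.7+sh],.048)[0]-[.4825,.1857])@u*1e3-90).round(1),"expect 100")
E
python3 st.py|head -1
```

```text
222 0 100.2 expect 100
222 -2.6 98.3 expect 100
285 0 100.0 expect 100
285 -2.6 98.2 expect 100
t 11.45 panel mm [90.5 35. ] tip z mm 63.2 tilt [-0.06 -0.19] yaw err 0.04 [-0.1  0.7  0.3]
```

The panel edge reads at 100 mm as expected, so the tip is at the far end (90.5, 35), 10 mm above the crest and steady. I hand in.

```bash
python3 -c "
from plant import ctrl
print(ctrl.sign_off())"
```

```text
the job is handed in; nothing more can be done
None
```

The pass is done and handed in at 11.45 s. The fingertips, closed and pointing straight down (within 0.2°), traced the seam from the tab end through both bends to the far end, at about 30 mm/s. They are still holding there.

**Last checks:** By the pose readings and my seam estimate:
- **Position:** the tip finished at panel (90.5, 35.0) mm, against the far end at (90, 35). At the points I checked along the pass it stayed within about 0.7 mm of the seam line.
- **Height:** the tip was about 10 mm above the crest (11.4 mm at the start). The wrist view of the tab and of the far panel edge supported the panel height and the position along the seam.
- **Contact:** measured force stayed at noise level, under 2 N. The bracket, jar and bar were in place in the last scene picture. The arm hid the nut there; it was last seen in place, undisturbed, mid-pass.

**Disagreements:**
- **Scene camera:** it placed the seam about 5–7 mm away from where the top and wrist cameras put it. I treated it as the biased one and used the other two.
- **Fingertip length:** in the wrist picture the tips looked 3–4 mm shorter than the stated 11 mm. The visible gap could therefore be 13–14 mm.
- **Approach drift:** on the way down the tool drifted about 7 mm sideways while still about 25 mm above the seam. I corrected that before the pass began.

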